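# Refit the centrifuge rotor on its flatted drive spindle

## Task

Put the washed rotor from the bench pad back into the open centrifuge: turn it so that the flat in its bore matches the flat on the drive spindle, and lower it gently, without dropping or forcing it, until it is fully home on the spindle's collar. Let go of it and leave the tube rack, the wipes canister and the hand meter where they are.

Things in the scene. Friction and masses are not known exactly. Their poses are not given: they have to be found in the camera images.
- rotor: Eight-place angle rotor, 350 g (varies by 30 %), upright on the pad. Grey cone, 124 mm across at the foot, 64 mm across at its top 36 mm up, with eight dark tube holes and a round aluminium hub rising from it. Origin: on the axis at the foot's underside; z up; x points to the side of the bore's flat, where a single raised aluminium rib runs down the cone.
- hub_top (a point): Centre of the top of the rotor's hub, 80 mm above its foot. The hub is round, 42 mm in diameter, bare from 36 to 80 mm above the foot: grip it there, at any yaw. A D-shaped bore runs straight through it, open at both ends and seen from above: 30 mm in diameter, with a flat 9 mm from the axis. Axes as the rotor's: x points to the flat.
- spindle_seat (a point): On the upright spindle axis, at the top of the dark steel collar (44 mm across, 88 mm above the counter) where the rotor's foot comes to rest: the rotor is home when its origin is here. z up; x points from the axis to the spindle's flat; a bright index lug on the collar, below the seat, reaches 35 mm out on that side. The rotor goes on only with its x the same way, within about 6 degrees.
- spindle_tip (a point): Top of the bright D-shaped drive spindle, 36 mm above the collar. 28 mm in diameter, flat 8 mm from the axis (1 mm clearance all round in the bore), top 2 mm chamfered by 2 mm. x points to its flat. The motor's brake holds it: it stays as it stands and gives way only to a twist of over 0.4 Nm, so it is the rotor that must be turned to match.
- centrifuge: White compact centrifuge, fixed: housing 245 deep, 240 wide, 125 mm high, with an open round steel chamber 180 mm across, 65 mm deep; the spindle stands at its centre, its tip 1 mm below the rim. Origin on the counter under the spindle. x points to the rear. At the front (-x) a sloping grey panel reaches 157 mm from the axis.
- lid_hinge (a point): Middle of the hinge line of the centrifuge's lid, 123 mm behind the spindle's axis and 131 mm above the counter. The lid (242 x 236 x 14 mm) is fixed open, leaning back 35 degrees from upright: its free edge is 139 mm further back and about 330 mm above the counter. Axes as the centrifuge's.
- pad: Thin pale bench pad, 220 x 220 mm, 4 mm thick, fixed; the rotor stands on it. Origin at the centre of its underside.
- tube_rack: Bystander: white rack with six capped blood tubes, 62 x 150 mm, 96 mm high, loose, 400 g. Origin at the centre of its underside.
- wipes: Bystander: white wipes canister, 84 mm in diameter, 150 mm high, loose, 500 g. Origin at the centre of its underside.
- meter: Bystander: white hand meter lying flat, 70 x 125 x 22 mm, loose, 200 g. Origin at the centre of its underside.
Not all that is in view belongs to the job. Leave any yellow look-alike of the rotor alone.

How it is judged:
By the outcome, as a careful person would: the job done as asked, in the order asked, and still so for the second after the job is handed in, with the robot touching nothing.
It also fails if it takes over 48 s, if anything falls off the work surface, if the arm or the gripper's body presses on something with over 40 N, if the wrist force passes 120 N, or if a joint passes its speed limit or range.

## Robot

A 6-joint arm with a two-finger parallel gripper is mounted at the origin on the work surface. World frame = base frame: x ahead of the robot, y to its left, z up, the work surface at z = 0. Lengths are in m, angles in rad, forces in N, time in s.
With the tool pointing down it reaches from about 0.375 to 0.9 m from the base axis. Payload 3.1 kg.
Tool frame: the origin (TCP) lies on the centre line of the jaws, within the pads' length; the fingertips stand 25 mm ahead of it and the grasp point (between the pads) lies 6 mm ahead of it; z points along the fingers, y is the line along which they close (so a half turn about z gives the same grasp; the last joint's range is limited). The gripper opens to 85 mm and grips with 20 to 120 N. Pads are 22 mm wide; open, the fingers measure 114 mm over their backs; the gripper's body (76 mm by 85 mm) begins 54 mm behind the grasp point. The pads swing forward as they close: fully open they stand 13 mm farther back than shut.
Start: joints at [1.048, 0.527, 1.433, -0, 1.181, -0.178], TCP at [0.211, 0.588, 0.256] pointing down, gripper open.
Joint ranges: [-3.08, 3.08], [-0.75, 2.2], [0.22, 2.44], [-1.43, 4.57], [0, 2.65], [-2.85, 2.85]. Speed limits (rad/s): [2.79, 2.79, 3.14, 3.14, 3.14, 3.14].

## Interface

Orientations are given as a unit quaternion [w, x, y, z].
In Python, from plant import manip gives the robot as it stands.
- The arm moves only by the tool send_rows, never from a script. Its argument "series" is a list that holds one entry, the list of rows, each a list of 7 numbers: the turn, a rotation vector about the tool's x, y, z in degrees, then the shift along the tool's x, y, z in mm, then the gripper's target within -1 to 1 (fully open at 1, half-way at 0, shut at -1). A call has 1 to 5 rows; each row shifts and turns the commanded pose from where the row before left it, along the tool's axes as they then stand; what a row does not reach is not made up. A row lasts 1/12 s, in which the tool goes at most 41.7 mm and 7.16 degrees, less where a joint would pass 70% of its speed; a pose out of reach is approached as far as the arm can. A call with a gripper value outside its range is refused whole. The fingers move at their own pace and stop on an object; "grip_force" is the grip in N (left out, the last holds). Time passes only in rows, so rows that do not move let the fingers close. It gives the time, the measured TCP pose, the force, the opening and the grip force at its end, in the units of the state.
- manip.observe(): the state, without advancing time (a new reading comes with each control period).
- manip.snapshot(name): name is "scene" or "top"; returns the picture (384x512x3 uint8, blue, green, red); there is no depth.
- manip.camera_info(name): a dict with "camera_matrix" (3x3 intrinsics, pixels), "cam_to_world" (4x4, takes a point from camera to world coordinates). Camera axes: x right, y down, z forward; pixel columns grow to the right and rows downward; lengths in m; the calibration is good to about 2 mm. A picture is of the moment at which its call begins. camera_info takes no time and is no camera call.
- manip.sign_off(): hands the job in; it is judged then, once.
The state is a dict: "clock": time; "q": joint angles; "joint_vel": joint speeds; "joint_torque": joint torques, N m; "tool_pos": TCP position; "ee_rot": TCP orientation; "ft_force": force on the tool from outside, world axes, zero at the start; "ft_torque": the same for the moment, N m; "grip_width": finger opening in m; "gripper_force": force on a finger pad.
Only numpy, scipy, OpenCV 4.12 (cv2) and the standard library are available. Lean on these libraries where they do the work, as an engineer would, in place of code of your own. Each camera call takes 0.05 s, during which the arm holds its last target. There are 200 camera calls.

## Working session

There is one attempt and no reset: what is moved stays moved. The work goes in short steps, Python scripts to look and compute and a tool call to move; the robot and the scene stay as the last step left them, time stands still between calls to the robot, and variables do not carry over. Pictures are saved under pics/ and viewed, at most 10 in all, crops included, and the job is handed in when it is done.

Besides the shell and the picture viewer there is one more tool, called after "Emit:" as name(argument=value, ...), one argument or row to a line, values as JSON. send_rows: Moves the arm, as the interface text tells. Its arguments: {"type":"object","properties":{"series":{"type":"array","items":{"type":"array","items":{"type":"array","items":{"type":"number"}}}},"grip_force":{"type":"number"}},"required":["series"]}

```bash
mkdir -p pics && python3 - <<'E'
from plant import manip
import cv2,numpy as np
np.set_printoptions(precision=4,suppress=True)
for n in("scene","top"):
    im=manip.snapshot(n);cv2.imwrite(f"pics/{n}0.png",im)
    c=manip.camera_info(n);print(n,np.array(c["camera_matrix"]),np.array(c["cam_to_world"]))
o=manip.observe();print(o)
E
```

```text
scene [[347.734    0.     254.7643]
 [  0.     347.734  191.6277]
 [  0.       0.       1.    ]] [[ 0.898   0.3862 -0.2111  0.8148]
 [ 0.4401 -0.7837  0.4383 -0.448 ]
 [ 0.0039 -0.4865 -0.8737  1.1156]
 [ 0.      0.      0.      1.    ]]
top [[421.8016   0.     252.4243]
 [  0.     421.8016 188.3571]
 [  0.       0.       1.    ]] [[-0.0274 -0.9932  0.1131  0.3901]
 [-0.9996  0.0266 -0.008   0.0859]
 [ 0.0049 -0.1133 -0.9935  1.447 ]
 [ 0.      0.      0.      1.    ]]
{'clock': 0.1, 'q': array([ 1.0485,  0.5284,  1.4338,  0.    ,  1.1814, -0.1785]), 'joint_vel': array([-0.0004, -0.0027, -0.0007,  0.0006, -0.0007,  0.0016]), 'joint_torque': array([ -0.0002, -44.3304, -17.8584,  -0.0002,   0.0039,  -0.    ]), 'tool_pos': array([0.2103, 0.5879, 0.2554]), 'ee_rot': array([-0.0003,  0.1711,  0.9853, -0.0009]), 'ft_force': array([-1.0017,  1.0481,  0.1513]), 'ft_torque': array([-0.0025,  0.0011, -0.0154]), 'gripper_force': 0.0, 'grip_width': 0.08535733757292822}
```

View pics/scene0.png

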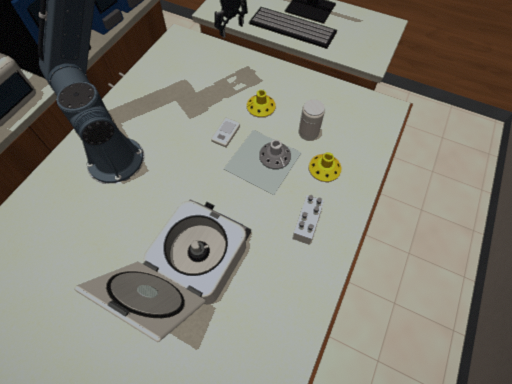

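View pics/top0.png

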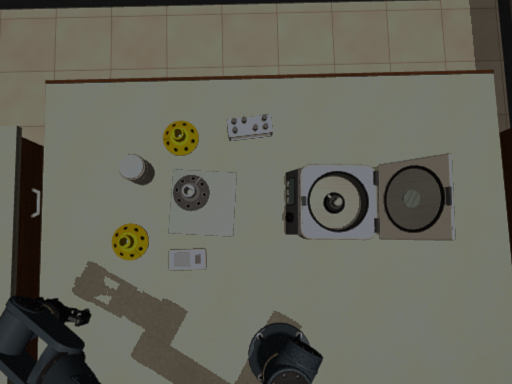

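The top view shows the rotor at about (191,192), the spindle at about (335,202) and the lid to the right. In the scene view the rotor is at about (275,153) and the spindle at (199,248). Yellow decoys stand nearby. I'll zoom in for the rib and the lug.

```bash
python3 - <<'E'
import cv2,numpy as np
t=cv2.imread("pics/top0.png");s=cv2.imread("pics/scene0.png")
def crop(im,u,v,w=26.67):
    h=20
    c=im[v-h:v+h,u-27:u+27];c=cv2.resize(c,(400,300),interpolation=cv2.INTER_CUBIC)
    return c
def br(c):return np.clip(c.astype(float)*1.5,0,255).astype(np.uint8)
cv2.imwrite("pics/c0.png",np.vstack([np.hstack([crop(t,190,192),br(crop(t,335,202))]),np.hstack([crop(s,275,153),br(crop(s,199,247))])]))
E
```

```text
(no output)
```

View pics/c0.png

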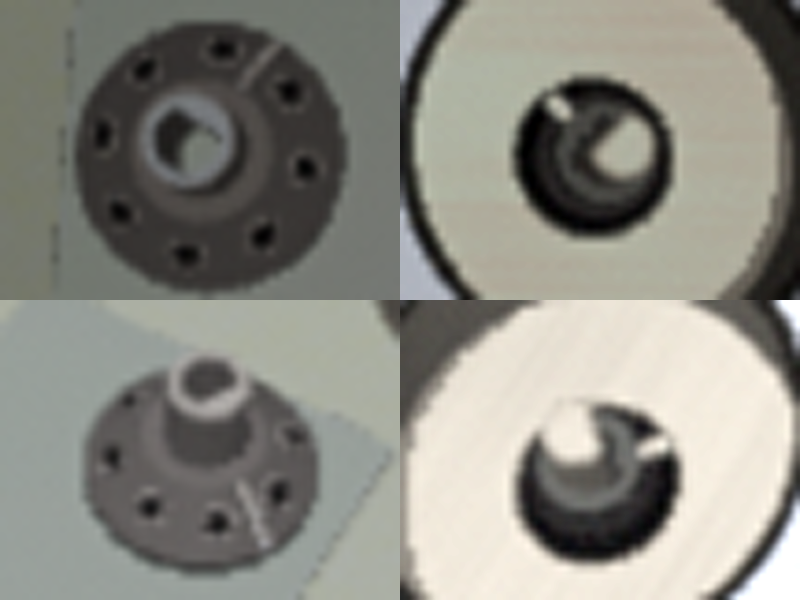

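```bash
cat > h.py <<'E'
import cv2,numpy as np
from plant import manip
np.set_printoptions(precision=4,suppress=True)
CI={n:manip.camera_info(n) for n in("scene","top")}
def ray(n,p):
    K=np.array(CI[n]["camera_matrix"]);T=np.array(CI[n]["cam_to_world"])
    d=T[:3,:3]@np.linalg.solve(K,[p[0],p[1],1.]);return T[:3,3],d/np.linalg.norm(d)
def plane(n,p,z):
    o,d=ray(n,p);return o+d*(z-o[2])/d[2]
def tri(p,q,a="top",b="scene"):
    o1,d1=ray(a,p);o2,d2=ray(b,q)
    s=np.linalg.lstsq(np.c_[d1,-d2],o2-o1,rcond=None)[0]
    x,y=o1+s[0]*d1,o2+s[1]*d2;return (x+y)/2,np.linalg.norm(x-y)*1e3
def proj(n,X):
    K=np.array(CI[n]["camera_matrix"]);T=np.linalg.inv(np.array(CI[n]["cam_to_world"]))
    c=K@(T[:3,:3]@np.asarray(X)+T[:3,3]);return c[:2]/c[2]
def circ(n,pts,z):
    # least-squares circle of image points cast on plane z
    P=np.array([plane(n,p,z)[:2] for p in pts])
    a=np.linalg.lstsq(np.c_[2*P,np.ones(len(P))],(P**2).sum(1),rcond=None)[0]
    return a[:2],np.sqrt(a[2]+a[:2]@a[:2])
def edges(im,n,c,z,r0,r1,sign,angs=range(0,360,5)):
    # strongest radial gradient (sign: +1 brighter outward) between radii r0..r1 on circle about c at height z
    g=cv2.cvtColor(im,cv2.COLOR_BGR2GRAY).astype(np.float32);rs=np.arange(r0,r1,.0005);out=[]
    for a in np.radians(list(angs)):
        uv=np.array([proj(n,[c[0]+r*np.cos(a),c[1]+r*np.sin(a),z]) for r in rs],np.float32)
        v=cv2.remap(g,uv[:,:1],uv[:,1:],cv2.INTER_LINEAR).ravel()
        d=sign*np.gradient(cv2.GaussianBlur(v[:,None],(1,9),1.5).ravel());i=d.argmax()
        if d[i]>.5:out.append(uv[i])
    return out
def fit(im,n,c,z,r0,r1,sign,angs=range(0,360,5)):
    for _ in range(3):
        e=edges(im,n,c,z,r0,r1,sign,angs);P=np.array([plane(n,p,z)[:2] for p in e])
        c2,r=circ(n,e,z)
        for _ in range(3):
            k=abs(np.linalg.norm(P-c2,axis=1)-r)<.003
            c2,r=circ(n,np.array(e)[k],z)
        c=c2
    return c,r,k.sum()
E
cat > m.py <<'E'
from h import *
pix={"top":cv2.imread("pics/top0.png"),"scene":cv2.imread("pics/scene0.png")}
off={"topR":(190,192),"topS":(335,202),"scR":(275,153),"scS":(199,247)}
P=lambda k,x,y:np.array([off[k][0]-27+x/7.407-.43,off[k][1]-20+y/7.5-.43])
print("hubtop tri",tri(P("topR",188,139),P("scR",208,88)))
print("tip tri",tri(P("topS",225,148),P("scS",173,132)))
print("lug tri",tri(P("topS",158,104),P("scS",255,145)))
c=plane("top",P("topR",211,157),.004)[:2]
for n in pix:
    print(n,"foot",fit(pix[n],n,c,.006,.05,.075,1))
    cs=plane("top",P("topS",225,148),.124)[:2]
    print(n,"rim",fit(pix[n],n,cs,.125,.078,.11,-1),fit(pix[n],n,cs,.125,.082,.115,1))
    print(n,"collar/hole dark edge",fit(pix[n],n,cs,.088,.025,.05,1))
for k,n,e in(("topR","top",[(247,85),(281,45)]),("scR","scene",[(243,187),(266,245)])):
    f=fit(pix[n],n,c,.006,.05,.075,1)[0]
    for (x,y),z in zip(e,(.038,.006)):
        v=plane(n,P(k,x,y),z)[:2]-f;print(n,"rib",np.degrees(np.arctan2(v[1],v[0])),np.hypot(*v))
E
python3 m.py
```

```text
hubtop tri (array([0.5457, 0.2851, 0.0799]), np.float64(0.050523065952711145))
tip tri (array([ 0.4929, -0.1927,  0.1234]), np.float64(0.7769799233765224))
lug tri (array([ 0.5152, -0.1725,  0.0864]), np.float64(0.3683208036467705))
top foot (array([0.5458, 0.2857]), np.float64(0.06263521623229154), np.int64(72))
top rim (array([ 0.4947, -0.1913]), np.float64(0.08834519261301003), np.int64(52)) (array([ 0.4937, -0.1919]), np.float64(0.09654313448587087), np.int64(72))
top collar/hole dark edge (array([ 0.4917, -0.1864]), np.float64(0.03473595655500858), np.int64(72))
scene foot (array([0.5444, 0.2884]), np.float64(0.06372183660171146), np.int64(64))
scene rim (array([ 0.4945, -0.1911]), np.float64(0.08891451259137167), np.int64(59)) (array([ 0.494 , -0.1911]), np.float64(0.09609238901914019), np.int64(72))
scene collar/hole dark edge (array([ 0.502 , -0.1974]), np.float64(0.03424835496421784), np.int64(65))
top rib -37.30847478092616 0.035572261829780266
top rib -33.55165114698072 0.06068948123446062
scene rib -34.23281265990886 0.03848051853866109
scene rib -29.126400867694898 0.05715363375578585
```

Emit:
send_rows(
  series=[
    [[0,0,0,-28,-11.5,0,1],[0,0,0,-28,-11.5,0,1],[0,0,0,-28,-11.5,0,1],[0,0,0,-28,-11.5,0,1],[0,0,0,-28,-11.5,0,1]],
  ],
  grip_force=40,
)

```text
clock: 0.52
tool_pos: [0.3236, 0.4859, 0.2559]
ee_rot: [-0.0, 0.171, 0.985, -0.0]
ft_force: [0.5, 0.2, 0.4]
grip_width: 0.0855
gripper_force: 0.0
```

Emit:
send_rows(
  series=[
    [[0,0,0,-28,-11.5,0,1],[0,0,0,-28,-11.5,0,1],[0,0,0,-28,-11.5,0,1],[0,0,0,-28,-11.5,0,1],[0,0,0,-28,-11.5,0,1]],
  ],
)

```text
clock: 0.93
tool_pos: [0.4361, 0.3845, 0.2559]
ee_rot: [-0.0, 0.171, 0.985, -0.0]
ft_force: [-0.6, -0.1, 0.5]
grip_width: 0.0858
gripper_force: 0.0
```

Emit:
send_rows(
  series=[
    [[0,0,0,-28,-11.5,0,1],[0,0,0,-28,-11.5,0,1],[0,0,0,-28,-11.5,0,1],[0,0,0,-28,-11.5,0,1],[0,0,0,-25,-11,0,1]],
  ],
)

```text
clock: 1.35
tool_pos: [0.5464, 0.2844, 0.2558]
ee_rot: [-0.0, 0.171, 0.985, -0.0]
ft_force: [0.4, 0.8, 0.0]
grip_width: 0.0854
gripper_force: 0.0
```

Emit:
send_rows(
  series=[
    [[0,0,5,0,0,0,1],[0,0,5,0,0,0,1],[0,0,5,0,0,0,1],[0,0,5,0,0,0,1],[0,0,5,0,0,0,1]],
  ],
)

```text
clock: 1.77
tool_pos: [0.545, 0.2856, 0.2557]
ee_rot: [-0.001, 0.382, 0.924, -0.0]
ft_force: [0.4, 0.3, 0.1]
grip_width: 0.0851
gripper_force: 0.0
```

Emit:
send_rows(
  series=[
    [[0,0,5,0,0,0,1],[0,0,5,0,0,0,1],[0,0,5,0,0,0,1],[0,0,5,0,0,0,1],[0,0,0,0,0,0,1]],
  ],
)

```text
clock: 2.18
tool_pos: [0.5449, 0.2858, 0.2558]
ee_rot: [-0.0, 0.536, 0.844, -0.0]
ft_force: [0.7, 0.9, 0.5]
grip_width: 0.0854
gripper_force: 0.0
```

Emit:
send_rows(
  series=[
    [[0,0,0,0,0,22,1],[0,0,0,0,0,22,1],[0,0,0,0,0,22,1],[0,0,0,0,0,22,1],[0,0,0,0,0,22,1]],
  ],
)

```text
clock: 2.6
tool_pos: [0.5451, 0.2859, 0.1452]
ee_rot: [-0.0, 0.534, 0.845, -0.0]
ft_force: [-0.3, -1.2, 0.2]
grip_width: 0.0854
gripper_force: 0.0
```

Emit:
send_rows(
  series=[
    [[0,0,0,0,0,20,1],[0,0,0,0,0,20,1],[0,0,0,0,0,20,1],[0,0,0,0,0,12,1],[0,0,0,0,0,0,1]],
  ],
)

```text
clock: 3.02
tool_pos: [0.5433, 0.2852, 0.0713]
ee_rot: [-0.002, 0.534, 0.845, -0.002]
ft_force: [-1.8, -0.3, -1.2]
grip_width: 0.0855
gripper_force: 0.0
```

Emit:
send_rows(
  series=[
    [[0,0,0,0,0,0,-1],[0,0,0,0,0,0,-1],[0,0,0,0,0,0,-1],[0,0,0,0,0,0,-1],[0,0,0,0,0,0,-1]],
  ],
)

```text
clock: 3.43
tool_pos: [0.5457, 0.2861, 0.0758]
ee_rot: [0.001, 0.535, 0.845, 0.001]
ft_force: [-1.7, -0.7, 4.6]
grip_width: 0.0416
gripper_force: 40.2
```

Emit:
send_rows(
  series=[
    [[0,0,0,0,0,0,-1],[0,0,0,0,0,0,-1],[0,0,0,0,0,0,-1],[0,0,0,0,0,0,-1],[0,0,0,0,0,0,-1]],
  ],
)

```text
clock: 3.85
tool_pos: [0.5457, 0.2861, 0.0758]
ee_rot: [0.001, 0.535, 0.845, 0.001]
ft_force: [-1.6, -0.9, 6.7]
grip_width: 0.0409
gripper_force: 40.4
```

Emit:
send_rows(
  series=[
    [[0,0,0,0,0,-4,-1],[0,0,0,0,0,-8,-1],[0,0,0,0,0,-15,-1],[0,0,0,0,0,-20,-1],[0,0,0,0,0,-25,-1]],
  ],
  grip_force=60,
)

```text
clock: 4.27
tool_pos: [0.5436, 0.2854, 0.1453]
ee_rot: [-0.002, 0.535, 0.845, -0.002]
ft_force: [0.3, 0.5, -4.1]
grip_width: 0.0407
gripper_force: 61.2
```

Emit:
send_rows(
  series=[
    [[0,0,0,0,0,-30,-1],[0,0,0,0,0,-30,-1],[0,0,0,0,0,-30,-1],[0,0,0,0,0,-20,-1],[0,0,0,0,0,-10,-1]],
  ],
)

```text
clock: 4.68
tool_pos: [0.5462, 0.2863, 0.2697]
ee_rot: [0.002, 0.535, 0.845, 0.002]
ft_force: [0.1, 0.5, -4.7]
grip_width: 0.0407
gripper_force: 61.5
```

```bash
python3 - <<'E'
from h import *
o=manip.observe();print(o)
for n in CI: cv2.imwrite(f"pics/{n}1.png",manip.snapshot(n))
E
python3 - <<'E'
import cv2,numpy as np
t=cv2.imread("pics/top1.png");s=cv2.imread("pics/scene1.png")
f=lambda im,u,v:cv2.resize(im[v-40:v+40,u-40:u+40],(400,400),interpolation=cv2.INTER_CUBIC)
cv2.imwrite("pics/c1.png",np.hstack([f(t,185,187),f(s,275,125)]))
E
```

```text
{'clock': 4.6833, 'q': array([ 0.3018,  0.4999,  1.4434,  0.0001,  1.1931, -0.14  ]), 'joint_vel': array([-0.0007, -0.092 , -0.0909,  0.0008,  0.2286, -0.0002]), 'joint_torque': array([  0.0831, -44.8029, -18.438 ,  -0.0152,   0.1509,   0.0004]), 'tool_pos': array([0.5462, 0.2863, 0.2697]), 'ee_rot': array([0.0016, 0.535 , 0.8448, 0.002 ]), 'ft_force': array([ 0.131 ,  0.5387, -4.6963]), 'ft_torque': array([ 0.0104, -0.031 , -0.0422]), 'gripper_force': 61.49295579147292, 'grip_width': 0.04069595605560391}
```

View pics/c1.png

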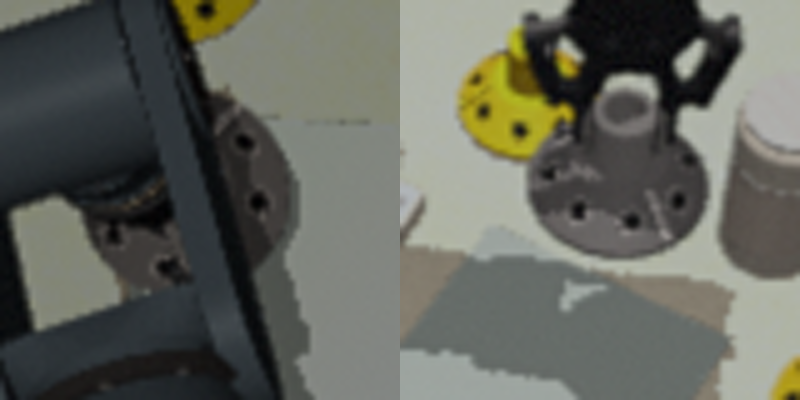

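The left crop shows the arm hiding the hub in the top view. The right crop shows the rotor held upright, with the hub top at scene (280,106) and the rib on the lower right at (366,128) ± 2 px. I'll refine the rib angle from the eight tube holes.

```bash
cat >> m.py <<'E'
print('---')
H=[(222,49),(290,90),(306,168),(263,235),(187,254),(120,212),(103,133),(145,70)]
W=np.array([plane("top",P("topR",*h),.024)[:2] for h in H]);c=W.mean(0);d=W-c
a=np.degrees(np.arctan2(d[:,1],d[:,0]));print(c,np.hypot(*d.T),a,(a-22.5)%45)
q=np.array([275-40+225/5-.4,125-40+107/5-.4]);print("held hub (scene)",plane("scene",q,.278))
# fine rib centroid from initial images: centroid midpoint at r=47,z=.026
for k,n,e in(("topR","top",(264,65)),("scR","scene",(255,216))):
    v=plane(n,P(k,*e),.024)[:2]-np.array([.5456,.2855]);print(n,np.degrees(np.arctan2(v[1],v[0])),np.hypot(*v))
E
python3 m.py | sed -n '/---/,$p'
```

```text
---
[0.5463 0.2857] [0.0472 0.0477 0.0471 0.0468 0.0471 0.047  0.0473 0.0463] [ -10.4071  -55.8025 -100.866  -145.8474  169.6398  124.3488   78.3959
   35.4705] [12.0929 11.6975 11.634  11.6526 12.1398 11.8488 10.8959 12.9705]
held hub (scene) [0.5458 0.2886 0.278 ]
top -34.96186307737011 0.047951457517847934
scene -29.716410783214336 0.046251842553339584
```

Emit:
send_rows(
  series=[
    [[0,0,-6,0,0,0,-1],[0,0,-6,0,0,0,-1],[0,0,-6,0,0,0,-1],[0,0,-6,0,0,0,-1],[0,0,-6,0,0,0,-1]],
  ],
)

```text
clock: 5.2
tool_pos: [0.5437, 0.2854, 0.2633]
ee_rot: [-0.002, 0.296, 0.955, -0.002]
ft_force: [-0.1, 0.2, -4.7]
grip_width: 0.0405
gripper_force: 61.3
```

Emit:
send_rows(
  series=[
    [[0,0,-6,0,0,0,-1],[0,0,-6,0,0,0,-1],[0,0,-6,0,0,0,-1],[0,0,-6,0,0,0,-1],[0,0,-6,0,0,0,-1]],
  ],
)

```text
clock: 5.62
tool_pos: [0.5437, 0.2854, 0.2632]
ee_rot: [-0.003, 0.038, 0.999, -0.001]
ft_force: [-0.3, 0.2, -4.1]
grip_width: 0.0407
gripper_force: 61.3
```

Emit:
send_rows(
  series=[
    [[0,0,-6,0,0,0,-1],[0,0,-6,0,0,0,-1],[0,0,-3,0,0,0,-1],[0,0,0,0,0,0,-1],[0,0,0,0,0,0,-1]],
  ],
)

```text
clock: 6.03
tool_pos: [0.5441, 0.2855, 0.2641]
ee_rot: [-0.002, -0.089, 0.996, -0.0]
ft_force: [0.2, 0.3, -4.7]
grip_width: 0.0405
gripper_force: 61.3
```

Emit:
send_rows(
  series=[
    [[0,0,0,4,-15,-1,-1],[0,0,0,9,-30,-1,-1],[0,0,0,9,-32,-1,-1],[0,0,0,9,-32,-1,-1],[0,0,0,9,-32,-1,-1]],
  ],
)

```text
clock: 6.45
tool_pos: [0.5301, 0.1383, 0.2707]
ee_rot: [-0.001, -0.09, 0.996, -0.0]
ft_force: [-0.7, -0.3, -4.1]
grip_width: 0.0406
gripper_force: 61.7
```

Emit:
send_rows(
  series=[
    [[0,0,0,9,-32,0,-1],[0,0,0,9,-32,0,-1],[0,0,0,9,-32,0,-1],[0,0,0,9,-32,0,-1],[0,0,0,9,-32,0,-1]],
  ],
)

```text
clock: 6.87
tool_pos: [0.5143, -0.0273, 0.271]
ee_rot: [-0.001, -0.089, 0.996, -0.0]
ft_force: [0.3, 0.3, -4.2]
grip_width: 0.0407
gripper_force: 61.7
```

Emit:
send_rows(
  series=[
    [[0,0,0,9,-32,0,-1],[0,0,0,9,-32,0,-1],[0,0,0,9,-32,0,-1],[0,0,0,9,-28,0,-1],[0,0,0,7,-20,0,-1]],
  ],
)

```text
clock: 7.28
tool_pos: [0.498, -0.178, 0.271]
ee_rot: [-0.0, -0.088, 0.996, -0.001]
ft_force: [-0.3, 0.2, -3.6]
grip_width: 0.0407
gripper_force: 61.8
```

Emit:
send_rows(
  series=[
    [[0,0,0,6,-16,0,-1],[0,0,0,0,0,0,-1],[0,0,0,0,0,0,-1],[0,0,0,0,0,0,-1],[0,0,0,0,0,0,-1]],
  ],
)

```text
clock: 7.7
tool_pos: [0.4955, -0.1906, 0.2711]
ee_rot: [-0.0, -0.09, 0.996, 0.0]
ft_force: [-0.2, -0.2, -4.7]
grip_width: 0.0407
gripper_force: 61.9
```

```bash
python3 - <<'E'
from h import *
o=manip.observe();print(o["tool_pos"],o["ee_rot"],o["q"],o["ft_force"],o["clock"])
for n in CI: cv2.imwrite(f"pics/{n}2.png",manip.snapshot(n))
t=cv2.imread("pics/top2.png");s=cv2.imread("pics/scene2.png")
f=lambda im,u,v:cv2.resize(im[v-40:v+40,u-40:u+40],(400,400),interpolation=cv2.INTER_CUBIC)
p=o["tool_pos"]-[0,0,.04]
a=proj("top",p).astype(int);b=proj("scene",p).astype(int);print(a,b)
cv2.imwrite("pics/c2.png",np.hstack([f(t,*a),f(s,*b)]))
E
```

```text
[ 0.4955 -0.1906  0.2711] [-0.0004 -0.09    0.9959  0.0005] [-0.578   0.383   1.6501  0.0003  1.1097 -2.3293] [-0.2482 -0.248  -4.7005] 7.7
[344 197] [190 230]
```

View pics/c2.png

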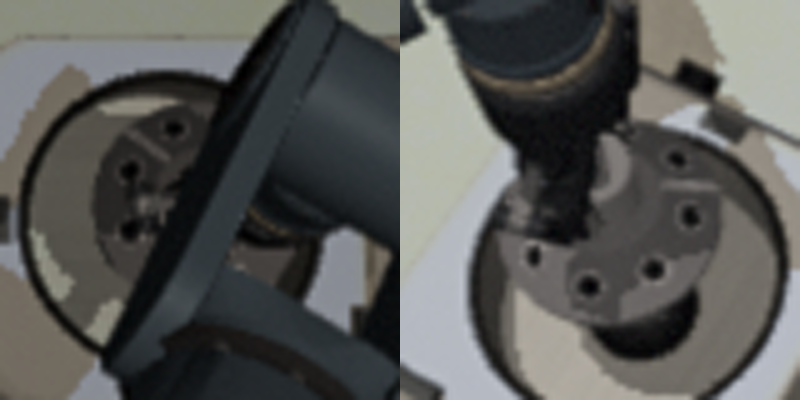

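The scene crop (right) shows the rotor over the chamber. The hub top is partly seen at scene (192,224). The rib is at scene (208,227), and five holes are visible. In the top crop, three holes and the rib are visible. I'll fit the rotor centre and angle from the holes and rib.

```bash
cat > m2.py <<'E'
from h import *
from scipy.optimize import least_squares
t=np.array([.4955,-.1906,.2711])
def rot(n,org,H,foot,rib=None):
    W=np.array([plane(n,np.array(org)-40+np.array(h)/5-.4,foot+.020)[:2] for h in H])
    k=np.array([(W[0]-t[:2])])
    def res(x):
        a=np.arctan2(*(W-x[:2]).T[::-1]);m=np.round((a-x[2]-np.pi/8)/(np.pi/4))*np.pi/4+x[2]+np.pi/8
        return (W-x[:2]-.047*np.c_[np.cos(m),np.sin(m)]).ravel()*1e3
    s=least_squares(res,[t[0],t[1],np.radians(42)]);print(n,s.x[:2],np.degrees(s.x[2]),"rms mm",np.sqrt((s.fun**2).mean()))
    for r,z,l in(rib or []):
        v=plane(n,np.array(org)-40+np.array(r)/5-.4,foot+z)[:2]-s.x[:2];print(" rib",np.degrees(np.arctan2(v[1],v[0])),np.hypot(*v))
rot("scene",(190,230),[(133,257),(190,286),(254,270),(290,215),(277,160)],.1993,[((290,185),.02,0)])
rot("top",(344,197),[(174,128),(130,171),(129,230)],.1993,[((154,150),.02,0)])
# same for initial scene picture, as a check on the scene camera's bias
E
python3 m2.py
```

```text
scene [ 0.4943 -0.1888] 42.05409118971562 rms mm 0.47082493211001136
 rib 42.36646993749145 0.04731168693168086
top [ 0.4967 -0.1921] 41.41890789701272 rms mm 0.3814939935326715
 rib 40.791366445958865 0.042189855350154924
```

Emit:
send_rows(
  series=[
    [[0,0,0,1.6,-0.6,12,-1],[0,0,0,0,0,15,-1],[0,0,0,0,0,15,-1],[0,0,0,0,0,12,-1],[0,0,0,0,0,8,-1]],
  ],
)

```text
clock: 8.22
tool_pos: [0.494, -0.1914, 0.2082]
ee_rot: [-0.001, -0.09, 0.996, 0.001]
ft_force: [-0.0, 0.6, -4.5]
grip_width: 0.0404
gripper_force: 61.9
```

Emit:
send_rows(
  series=[
    [[0,0,0,0,0,4,-1],[0,0,0,0,0,0,-1],[0,0,0,0,0,0,-1],[0,0,0,0,0,0,-1]],
  ],
)

```text
clock: 8.55
tool_pos: [0.495, -0.1927, 0.2061]
ee_rot: [0.001, -0.09, 0.996, -0.001]
ft_force: [0.3, 0.2, -4.7]
grip_width: 0.0405
gripper_force: 61.9
```

```bash
python3 - <<'E'
from h import *
o=manip.observe();print(o["tool_pos"],o["ee_rot"],o["ft_force"],o["ft_torque"],o["clock"])
for n in CI: cv2.imwrite(f"pics/{n}3.png",manip.snapshot(n))
t=cv2.imread("pics/top3.png");s=cv2.imread("pics/scene3.png")
f=lambda im,u,v:cv2.resize(im[v-40:v+40,u-40:u+40],(400,400),interpolation=cv2.INTER_CUBIC)
p=o["tool_pos"]-[0,0,.04]
a=proj("top",p).astype(int);b=proj("scene",p).astype(int);print(a,b)
cv2.imwrite("pics/c3.png",np.hstack([f(t,*a),f(s,*b)]))
E
```

```text
[ 0.495  -0.1927  0.2061] [ 0.0007 -0.0899  0.9959 -0.0006] [ 0.2841  0.2293 -4.7345] [ 0.013   0.0071 -0.0222] 8.55
[340 199] [193 239]
```

View pics/c3.png

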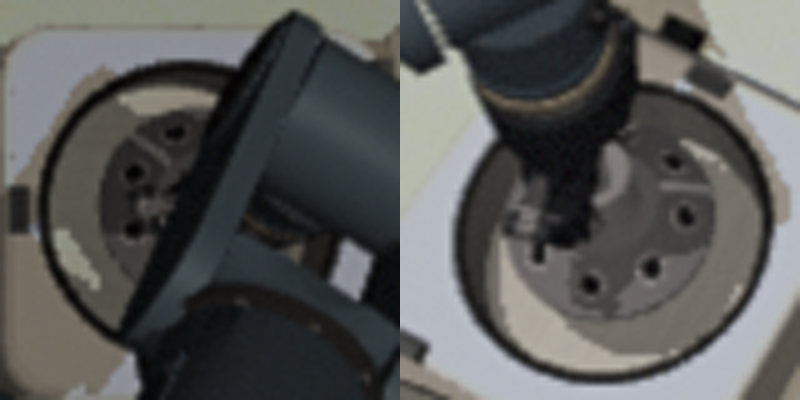

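The rotor now hangs just above the spindle tip. In the scene crop, the holes and rib are visible inside the chamber rim. I'll compare the rotor centre with the rim in the same pictures.

```bash
sed -i '/^rot(/d' m2.py && cat >> m2.py <<'E'
t=np.array([.495,-.1927,.2061])
rot("scene",(193,239),[(140,253),(191,285),(252,267),(285,216),(273,161)],.1343,[((285,186),.02,0)])
rot("scene",(193,239),[(191,285),(252,267),(285,216),(273,161)],.1343)
rot("top",(340,199),[(176,132),(134,173),(132,230)],.1343,[((151,150),.02,0)])
for n,A in(("scene",range(-150,60,4)),("top",range(20,180,4))):
    im=cv2.imread(f"pics/{n}3.png")
    print(n,fit(im,n,np.array([.494,-.1915]),.125,.08,.11,-1,A),fit(im,n,np.array([.494,-.1915]),.125,.085,.112,1,A))
o=manip.observe();print(o["tool_pos"])
E
python3 m2.py
```

```text
scene [ 0.4941 -0.1904] 41.93923791834162 rms mm 0.46048344987097467
 rib 42.53555476509235 0.046817525390237424
scene [ 0.4941 -0.1909] 42.436770053837655 rms mm 0.28020289458688
top [ 0.4959 -0.194 ] 41.023537220746036 rms mm 0.3615341378992893
 rib 41.88899439560791 0.04608902482935896
scene (array([ 0.4945, -0.1916]), np.float64(0.08863542047578912), np.int64(47)) (array([ 0.4944, -0.1916]), np.float64(0.09560935051107144), np.int64(53))
top (array([ 0.4935, -0.1902]), np.float64(0.08756441371864741), np.int64(33)) (array([ 0.4939, -0.1916]), np.float64(0.0962403235584113), np.int64(36))
[ 0.4949 -0.1927  0.2061]
```

Emit:
send_rows(
  series=[
    [[0,0,0,0,0,0,-1],[0,0,0,0,0,0,-1],[0,0,0,0,0,0,-1]],
  ],
)

```text
clock: 8.9
tool_pos: [0.4945, -0.1926, 0.2056]
ee_rot: [0.0, -0.09, 0.996, -0.0]
ft_force: [-1.1, -0.8, -4.0]
grip_width: 0.0406
gripper_force: 61.9
```

Emit:
send_rows(
  series=[
    [[0,0,0,0.35,0.9,2,-1],[0,0,0,0,0,2,-1],[0,0,0,0,0,2,-1],[0,0,0,0,0,1,-1],[0,0,0,0,0,0,-1]],
  ],
)

```text
clock: 9.32
tool_pos: [0.4937, -0.1915, 0.1979]
ee_rot: [-0.0, -0.09, 0.996, 0.0]
ft_force: [-0.8, 0.3, -4.9]
grip_width: 0.0404
gripper_force: 61.9
```

Emit:
send_rows(
  series=[
    [[0,0,0,0,0,1,-1],[0,0,0,0,0,1,-1],[0,0,0,0,0,1,-1],[0,0,0,0,0,0,-1],[0,0,0,0,0,0,-1]],
  ],
)

```text
clock: 9.73
tool_pos: [0.4938, -0.1916, 0.1952]
ee_rot: [-0.0, -0.09, 0.996, 0.0]
ft_force: [-0.0, 0.0, -3.9]
grip_width: 0.0409
gripper_force: 61.9
```

Emit:
send_rows(
  series=[
    [[0,0,0,0,0,1,-1],[0,0,0,0,0,1,-1],[0,0,0,0,0,0,-1],[0,0,0,0,0,0,-1],[0,0,0,0,0,0,-1]],
  ],
)

```text
clock: 10.15
tool_pos: [0.4939, -0.1916, 0.1933]
ee_rot: [0.0, -0.09, 0.996, -0.0]
ft_force: [-0.3, -0.2, -5.2]
grip_width: 0.0408
gripper_force: 61.9
```

```bash
python3 -c "
from h import *
o=manip.observe();print(o['tool_pos'],o['ee_rot'],o['ft_force'],o['ft_torque'])"
```

```text
[ 0.4939 -0.1916  0.1933] [ 0.     -0.0898  0.996  -0.    ] [-0.2747 -0.2004 -5.2305] [-0.0248  0.022  -0.0323]
```

Emit:
send_rows(
  series=[
    [[0,0,0,0,0,1,-1],[0,0,0,0,0,1,-1],[0,0,0,0,0,0,-1],[0,0,0,0,0,0,-1]],
  ],
)

```text
clock: 10.48
tool_pos: [0.4938, -0.1916, 0.1912]
ee_rot: [-0.0, -0.09, 0.996, 0.0]
ft_force: [0.2, 0.1, -4.4]
grip_width: 0.0405
gripper_force: 61.9
```

Emit:
send_rows(
  series=[
    [[0,0,0,0,0,1,-1],[0,0,0,0,0,1,-1],[0,0,0,0,0,0,-1],[0,0,0,0,0,0,-1]],
  ],
)

```text
clock: 10.82
tool_pos: [0.4939, -0.1916, 0.1892]
ee_rot: [-0.0, -0.09, 0.996, 0.0]
ft_force: [0.4, -0.6, -4.3]
grip_width: 0.0409
gripper_force: 61.9
```

```bash
python3 -c "
from h import *
o=manip.observe();print(o['tool_pos'],o['ee_rot'],o['ft_force'],o['ft_torque'])"
```

```text
[ 0.4939 -0.1916  0.1892] [-0.     -0.0898  0.996   0.    ] [ 0.4359 -0.6247 -4.3078] [ 0.0659  0.0007 -0.0061]
```

Emit:
send_rows(
  series=[
    [[0,0,0,0,0,1.5,-1],[0,0,0,0,0,1.5,-1],[0,0,0,0,0,1.5,-1],[0,0,0,0,0,1.5,-1],[0,0,0,0,0,0,-1]],
  ],
)

```text
clock: 11.23
tool_pos: [0.4937, -0.1915, 0.1829]
ee_rot: [-0.0, -0.09, 0.996, 0.0]
ft_force: [-0.5, -0.1, -5.1]
grip_width: 0.0409
gripper_force: 61.9
```

Emit:
send_rows(
  series=[
    [[0,0,0,0,0,1.5,-1],[0,0,0,0,0,1.5,-1],[0,0,0,0,0,1.5,-1],[0,0,0,0,0,1.5,-1],[0,0,0,0,0,0,-1]],
  ],
)

```text
clock: 11.65
tool_pos: [0.4937, -0.1916, 0.177]
ee_rot: [-0.0, -0.09, 0.996, 0.0]
ft_force: [0.4, 0.1, -5.1]
grip_width: 0.0409
gripper_force: 61.9
```

```bash
python3 -c "
from h import *
o=manip.observe();print(o['tool_pos'],o['ee_rot'],o['ft_force'],o['ft_torque'])"
```

```text
[ 0.4937 -0.1916  0.177 ] [-0.0003 -0.0898  0.996   0.0002] [ 0.3914  0.0791 -5.1461] [-0.0129 -0.0169 -0.0183]
```

Sliding freely, with 17 mm to go.

Emit:
send_rows(
  series=[
    [[0,0,0,0,0,1.5,-1],[0,0,0,0,0,1.5,-1],[0,0,0,0,0,1.5,-1],[0,0,0,0,0,1.5,-1],[0,0,0,0,0,0,-1]],
  ],
)

```text
clock: 12.07
tool_pos: [0.4937, -0.1915, 0.171]
ee_rot: [-0.0, -0.09, 0.996, 0.0]
ft_force: [0.7, 0.7, -4.5]
grip_width: 0.0407
gripper_force: 61.9
```

Emit:
send_rows(
  series=[
    [[0,0,0,0,0,1.5,-1],[0,0,0,0,0,1.5,-1],[0,0,0,0,0,1.5,-1],[0,0,0,0,0,1,-1],[0,0,0,0,0,0,-1]],
  ],
)

```text
clock: 12.48
tool_pos: [0.4938, -0.1916, 0.1655]
ee_rot: [-0.0, -0.09, 0.996, 0.0]
ft_force: [-0.9, 0.6, -5.4]
grip_width: 0.0411
gripper_force: 61.9
```

Emit:
send_rows(
  series=[
    [[0,0,0,0,0,1,-1],[0,0,0,0,0,1,-1],[0,0,0,0,0,0.5,-1],[0,0,0,0,0,0,-1],[0,0,0,0,0,0,-1]],
  ],
)

```text
clock: 12.9
tool_pos: [0.4939, -0.1917, 0.1633]
ee_rot: [0.0, -0.09, 0.996, -0.0]
ft_force: [-0.1, 0.1, -5.0]
grip_width: 0.0405
gripper_force: 61.9
```

```bash
python3 -c "
from h import *
o=manip.observe();print(o['tool_pos'],o['ee_rot'],o['ft_force'],o['ft_torque'])"
```

```text
[ 0.4939 -0.1917  0.1633] [ 0.     -0.0898  0.996  -0.    ] [-0.1027  0.0684 -5.028 ] [-0.0338  0.0024 -0.032 ]
```

Expected contact is near z = 0.160. I'll use half-millimetre steps now.

Emit:
send_rows(
  series=[
    [[0,0,0,0,0,0.8,-1],[0,0,0,0,0,0.7,-1],[0,0,0,0,0,0,-1],[0,0,0,0,0,0,-1]],
  ],
)

```text
clock: 13.23
tool_pos: [0.4939, -0.1916, 0.1618]
ee_rot: [-0.0, -0.09, 0.996, 0.0]
ft_force: [0.7, -0.5, -4.7]
grip_width: 0.0405
gripper_force: 61.9
```

Emit:
send_rows(
  series=[
    [[0,0,0,0,0,0.5,-1],[0,0,0,0,0,0.5,-1],[0,0,0,0,0,0,-1],[0,0,0,0,0,0,-1]],
  ],
)

```text
clock: 13.57
tool_pos: [0.4939, -0.1917, 0.1608]
ee_rot: [-0.0, -0.09, 0.996, 0.0]
ft_force: [0.2, 0.9, -3.6]
grip_width: 0.0405
gripper_force: 61.9
```

Emit:
send_rows(
  series=[
    [[0,0,0,0,0,0.5,-1],[0,0,0,0,0,0.5,-1],[0,0,0,0,0,0,-1],[0,0,0,0,0,0,-1]],
  ],
)

```text
clock: 13.9
tool_pos: [0.494, -0.1917, 0.16]
ee_rot: [0.0, -0.09, 0.996, -0.0]
ft_force: [-0.9, 0.2, -1.7]
grip_width: 0.0408
gripper_force: 62.1
```

Emit:
send_rows(
  series=[
    [[0,0,0,0,0,0.5,-1],[0,0,0,0,0,0,-1],[0,0,0,0,0,0,-1],[0,0,0,0,0,0,-1]],
  ],
)

```text
clock: 14.23
tool_pos: [0.494, -0.1917, 0.1599]
ee_rot: [0.0, -0.09, 0.996, -0.0]
ft_force: [-0.5, 1.0, 5.6]
grip_width: 0.0407
gripper_force: 62.8
```

Emit:
send_rows(
  series=[
    [[0,0,0,0,0,0.3,-1],[0,0,0,0,0,0,-1],[0,0,0,0,0,0,-1]],
  ],
)

```text
clock: 14.48
tool_pos: [0.4941, -0.1918, 0.1599]
ee_rot: [0.0, -0.09, 0.996, -0.0]
ft_force: [-1.5, 0.8, 7.5]
grip_width: 0.0407
gripper_force: 63.2
```

Firm stop at z = 0.1599, as expected for the collar. I'll relieve the pressing, open, and rise straight up.

Emit:
send_rows(
  series=[
    [[0,0,0,0,0,-0.6,-1],[0,0,0,0,0,0,-1],[0,0,0,0,0,0,0.3],[0,0,0,0,0,0,0.6],[0,0,0,0,0,0,1]],
  ],
  grip_force=20,
)

```text
clock: 14.9
tool_pos: [0.4941, -0.1918, 0.1594]
ee_rot: [0.0, -0.09, 0.996, -0.0]
ft_force: [-0.6, -0.1, 0.3]
grip_width: 0.0749
gripper_force: 0.0
```

Emit:
send_rows(
  series=[
    [[0,0,0,0,0,0,1],[0,0,0,0,0,0,1],[0,0,0,0,0,0,1],[0,0,0,0,0,0,1],[0,0,0,0,0,0,1]],
  ],
)

```text
clock: 15.32
tool_pos: [0.4939, -0.1917, 0.1596]
ee_rot: [-0.0, -0.09, 0.996, 0.0]
ft_force: [0.4, -0.0, -0.7]
grip_width: 0.085
gripper_force: 0.0
```

Emit:
send_rows(
  series=[
    [[0,0,0,0,0,-5,1],[0,0,0,0,0,-10,1],[0,0,0,0,0,-20,1],[0,0,0,0,0,-25,1],[0,0,0,0,0,-25,1]],
  ],
)

```text
clock: 15.73
tool_pos: [0.4936, -0.1915, 0.2461]
ee_rot: [-0.0, -0.09, 0.996, 0.0]
ft_force: [-0.2, -0.1, -0.0]
grip_width: 0.0848
gripper_force: 0.0
```

Emit:
send_rows(
  series=[
    [[0,0,0,0,20,-20,1],[0,0,0,0,30,-10,1],[0,0,0,0,35,0,1],[0,0,0,0,35,0,1],[0,0,0,0,35,0,1]],
  ],
)

```text
clock: 16.15
tool_pos: [0.4659, -0.038, 0.276]
ee_rot: [0.001, -0.089, 0.996, -0.0]
ft_force: [0.8, 0.6, 0.5]
grip_width: 0.0856
gripper_force: 0.0
```

Emit:
send_rows(
  series=[
    [[0,0,0,0,35,0,1],[0,0,0,0,30,0,1],[0,0,0,0,15,0,1],[0,0,0,0,0,0,1],[0,0,0,0,0,0,1]],
  ],
)

```text
clock: 16.57
tool_pos: [0.4519, 0.0401, 0.2755]
ee_rot: [0.001, -0.091, 0.996, -0.0]
ft_force: [1.1, -0.7, -0.5]
grip_width: 0.0854
gripper_force: 0.0
```

```bash
python3 - <<'E'
from h import *
o=manip.observe();print(o["tool_pos"],o["ft_force"],o["clock"])
for n in CI: cv2.imwrite(f"pics/{n}4.png",manip.snapshot(n))
t=cv2.imread("pics/top4.png");s=cv2.imread("pics/scene4.png")
f=lambda im,u,v:cv2.resize(im[v-40:v+40,u-40:u+40],(400,400),interpolation=cv2.INTER_CUBIC)
cv2.imwrite("pics/c4.png",np.hstack([f(t,337,202),f(s,197,245)]))
E
```

```text
[0.4519 0.0401 0.2755] [ 1.0678 -0.708  -0.5388] 16.5667
```

View pics/c4.png

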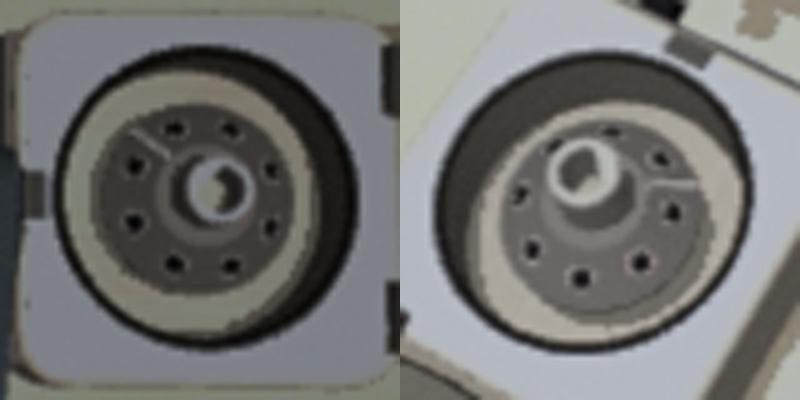

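View pics/scene4.png

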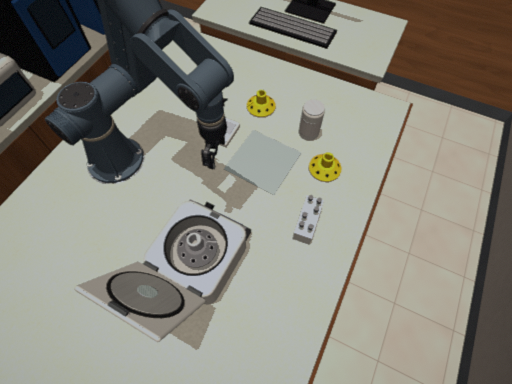

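The rotor sits level on the spindle with the rib pointing at the lug side, top (327,191) and scene (212,242). The bystanders haven't moved and the arm is clear. I'll check the hub height by triangulation and then hand in.

```bash
python3 - <<'E'
from h import *
p,e=tri(np.array([297+220/5-.4,162+189/5-.4]),np.array([157+183/5-.4,205+172/5-.4]));print(p,e)
if abs(p[2]-.168)<.005: print(manip.sign_off())
E
```

```text
[ 0.4947 -0.1922  0.1671] 0.17249354496933594
the job is handed in; nothing more can be done
None
```

The rotor is fully home on the spindle collar with its flat matched, it has been let go, the rack, canister and meter look undisturbed in the last picture, and the job is handed in at about 17 s.

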